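# Prop and hold a watch test stand upright

### The job

The watch stand has slumped face-down onto its rubber rests. First flip its prop leg up over top centre so that it swings all the way down onto its stop, then bring the frame back upright until the leg's foot meets the base, and finish while still holding the frame there with the gripper, because it tips forward again if let go. Keep the gripper off the watch, and leave the screwdriver, dish and loupe where they are.

Things in the scene. Friction and masses are not known exactly. Their poses are not given: they have to be found in the camera images.
- stand: fixed grey metal base of the watch stand: plate 150 (x) by 180 (y, -80 to +100) by 12 mm high. Origin on the bench, right below the middle of the frame's hinge; the hinge line runs along this body's x, 25 mm above the bench. Two rubber rests 48 mm tall (x +-35, y -24 mm) stop the slumped frame. Yaw varies by 0.6 rad either way (at 0 its x axis points away from the robot).
- frame: black tubular frame hinged on the base, 0.7 kg with watch and leg. Origin on the hinge line, x along it, z up along the frame (vertical when upright). Starts leaning 0.42 rad to the stand's -y, on its rests, swings freely, always tips that way; at the bar 2 N lifts it, 1 N holds it upright. Leg down: the foot meets the base at lean 0 (-0.02). Leg not down: goes 0.25 rad beyond upright.
- bar (a point): middle of the frame's round top bar, where to take hold: 12 mm diameter, 70 mm long along the frame's x between two 10 mm uprights, 190 mm above the hinge line along the frame's z. The middle 50 mm is free of other parts. The bar may turn between the pads.
- leg (a joint): prop leg's angle, rad, about an axle along the frame's y, 70 mm above the hinge line, leg hub 48 mm to the frame's +y. 0 = stowed, pointing up, leaning 25 deg past top centre to the stand's +x. 0.44 = top centre: beyond it the leg falls by itself over the -x side in about 2 s; short of it, back to 0. 3.64 to 3.67 = down on its stop, 5 deg past straight down. Turns with under 1 N.
- foot (a point): centre of the leg's black rubber ball foot, 16 mm diameter, at the free end of the steel leg (9 mm thick rod). The foot is 75 mm from the leg's axle, and 25 mm farther out to the frame's +y than the hub. A short side peg (24 mm) stands out of the leg 40 mm below the foot, on the +x side while stowed.
- watch: steel wristwatch, 40 mm case, its bracelet closed round a black cushion fixed to the front of the frame. Not to be touched. Origin at the cushion's middle, 45 mm to the frame's -y and 98 mm above the hinge line; everything lies within 36 mm of it.
- driver: loose screwdriver, 110 mm long, lying on the bench; bystander
- dish: loose small white bowl, 70 mm wide, 22 mm high; bystander. Origin at the centre of its underside
- loupe: loose black eye loupe, 34 mm wide, 32 mm high, standing on the bench; bystander. Origin at the centre of its underside
There are look-alikes about, which are no part of the job. What is shaped like the stand but red is not meant.

How it is judged (in metres and radians):
On the way, in this order (a step that is already met when the one before it is completed fails the run):
1. the prop leg is flipped over centre and down on its stop (leg above 3.55 rad) while the frame still leans more than 0.2 rad (value of joint leg above 3.55 rad and angle between frame's own z axis and vertical above 0.2 rad), for 0.2 s.
2. the frame is upright within 0.05 rad, held by the fingers, leg still down (value of joint leg above 3.55 rad and angle between frame's own z axis and vertical below 0.05 rad and contact force between the fingers and frame above 0.4 N), for 0.3 s.
At the end, for the whole second after the job is handed in: The leg is down on its stop (above 3.55 rad), the frame stands within 0.05 rad of vertical, so that the foot is on the base or within 4 mm of it, it is at rest (under 0.1 rad/s), and the gripper's fingers still bear on the frame with more than 0.4 N; the program finishes while holding (all of step 2 and angular speed of frame below 0.1 rad/s); the arm keeps its last pose, push and grip.
It fails at once if the gripper touches the watch (over 1 N) (contact force between the fingers and watch above 1 N).
It fails at once if a bystander is moved by more than 20 mm (distance of any of driver, dish, loupe from where it was at the start of the episode above 0.02 m).
It also fails if it takes over 48 s, if anything falls off the work surface, if the arm or the gripper's body presses on something with over 40 N, if the wrist force passes 120 N, or if a joint passes its speed limit or range.

### The arm

A 6-joint arm with a two-finger parallel gripper is mounted at the origin on the work surface. World frame = base frame: x ahead of the robot, y to its left, z up, the work surface at z = 0. Lengths are in mm, angles in rad, forces in N, time in s.
With the tool pointing down it reaches from about 275 to 750 mm from the base axis. Payload 10.2 kg.
Tool frame: the origin (TCP) lies midway between the tips of the shut fingers; the grasp point (between the pads) lies 19 mm behind it (ctrl.grip_depth is the distance from the TCP to the grasp point, in mm); y points along the fingers, x is the direction in which the jaws open and shut, and the axes are right-handed (so a half turn about y gives the same grasp; the last joint's range is limited). The gripper opens to 85 mm and grips with 20 to 120 N. Pads are 22 mm wide; open, the fingers measure 114 mm over their backs; the gripper's body (76 mm by 85 mm) begins 54 mm behind the grasp point. The pads swing forward as they close: fully open they stand 13 mm farther back than shut.
Start: joints at [0.931, 0.313, 1.498, -0, 1.331, -0.223], TCP at [212.552, 480.055, 197.694] pointing down, gripper open.
Joint ranges: [-2.94, 2.94], [-0.97, 2.17], [0.19, 2.56], [-1.23, 4.37], [0.02, 3.11], [-2.88, 2.88]. Speed limits (rad/s): [2.39, 2.39, 3.01, 3.14, 3.14, 3.14].

### API

Orientations are given as a unit quaternion [w, x, y, z].
In Python, from rig import ctrl gives the robot as it stands. The module is installed in compiled form; this text tells all that it offers.
- The arm moves only by the tool drive_tool, never from a script. Its arguments are lists of equal length, an entry for each row: "gripper": the closure, from 0 (fully open) to 1 (shut); "offset": the shift along the tool's x, y, z in m, a list of three; "turn": the turn about the tool's y in degrees. In form: {"gripper": [gripper, ...], "offset": [[tx, ty, tz], ...], "turn": [turn, ...]}. A call has 1 to 20 rows; each row shifts and turns the commanded pose from where the row before left it, along the tool's axes as they then stand; what a row does not reach is not made up. A row lasts 1/12 s, in which the tool goes at most 41.7 mm and 7.16 degrees, less where a joint would pass 70% of its speed; a pose out of reach is approached as far as the arm can. A call is refused whole if a number of a shift passes 0.0417 or a number of a turn 7.16, either way. A call with a gripper value outside its range is refused whole. The fingers move at their own pace and stop on an object; "force" is the grip in N (left out, the last holds). Time passes only in rows, so rows that do not move let the fingers close. It gives the time, the measured TCP pose, the force and the opening at its end, in the units of the state.
- ctrl.sense(): the state, without advancing time (a new reading comes with each control period).
- ctrl.capture(name): name is "scene" or "side" or "wrist"; returns (picture, depth): 480x640x3 uint8, red, green, blue; 480x640 float32, mm along the optical axis (not along the pixel's ray), 0 where there is no reading.
- ctrl.camera_params(name): a dict with "fovy" (degrees; the focal length in pixels is half the picture's height over the tangent of half this angle, whatever the lens; pixels are square), "cx", "cy" (the principal point, pixels), "distortion" ([k1, k2, p1, p2, k3] as OpenCV has them; the pictures are not rectified), "view" (4x4, takes a point from world to camera coordinates); the wrist camera has in their place "tool_from_camera" (4x4, takes a point from camera to tool coordinates, whose origin is the TCP and whose axes are the tool frame's). Camera axes: x right, y down, z forward; pixel columns grow to the right and rows downward; lengths in mm; the calibration is good to about 2 mm. A picture is of the moment at which its call begins: read the wrist's pose just before it. camera_params takes no time and is no camera call.
- ctrl.finish_job(): hands the job in, once; it reports no verdict.
Trained networks look in the newest picture that a camera, given by its name, has taken for a name from the list of things; names that differ only in an ending like _2 or _b are one class to them, and where a whole thing is asked for, a point or a joint stands for the part that bears it (a point fixed in the world has none). Each returns a list of dicts, best first, with "score" (0 to 1); they miss things now and then, are a little off and sometimes report something else, mostly with a low value. They report only what shows in the picture. A call takes as long as a camera call. They do not tell look-alikes from the thing itself.
- ctrl.boxes_of(camera, query): "centre" ([x, y, z] in mm, in the coordinates of the camera as it stood for that picture, good to about 4 mm: the middle of the surface that is visible of it).
- ctrl.regions_of(camera, query): "mask" (480x640 bool, what is visible of it).
- ctrl.pinpoint(camera, query): "centre" ([x, y, z] in mm, in the coordinates of the camera as it stood for that picture, good to about 4 mm: a listed point, or the origin of a listed thing).
The state is a dict: "time_s": time; "joints": joint angles; "dq": joint speeds; "tau": joint torques, N m; "eef_pos": TCP position; "ee_rot": TCP orientation; "force": force on the tool from outside, world axes, zero at the start; "wrist_torque": the same for the moment, N m; "grip_width": opening from 0.0 (shut) to 1.0 (fully open).
Only numpy, scipy, OpenCV 4.12 (cv2) and the standard library are available. Lean on these libraries where they do the work, as an engineer would, in place of code of your own. Each camera call takes 0.05 s, during which the arm holds its last target.

## Working session

There is one attempt and no reset: what is moved stays moved. The work goes in short steps, Python scripts to look and compute and a tool call to move; the robot and the scene stay as the last step left them, time stands still between calls to the robot, and variables do not carry over. Pictures are saved under pics/ and viewed, and the job is handed in when it is done.

Besides the shell and the picture viewer there is one more tool, called as a command line: name --pt "numbers of a row" for each row, then --argument value for the rest. drive_tool: Moves the arm, as the interface text tells. Its arguments: {"type":"object","properties":{"gripper":{"type":"array","items":{"type":"number"}},"offset":{"type":"array","items":{"type":"array","items":{"type":"number"}}},"turn":{"type":"array","items":{"type":"number"}},"force":{"type":"number"}},"required":["gripper","offset","turn"]}

```bash
mkdir -p pics; ls; python3 - <<'E'
from rig import ctrl
import cv2,numpy as np
print(ctrl.sense())
for n in ["scene","side","wrist"]:
    p,d=ctrl.capture(n)
    cv2.imwrite(f"pics/{n}0.png",p[:,:,::-1]); np.save(f"/tmp/{n}d.npy",d)
    c=ctrl.camera_params(n); print(n,{k:(np.round(np.array(v),4).tolist()) for k,v in c.items()})
E
```

```text
pics
{'time_s': 0.0, 'joints': array([ 9.30614358e-01,  3.13452905e-01,  1.49844236e+00, -3.16817618e-05,
        1.33098517e+00, -2.23364482e-01]), 'dq': array([-9.73462309e-05, -2.16269444e-03, -5.43165045e-05, -1.25351679e-03,
        8.46402754e-04, -2.03972727e-04]), 'tau': array([-2.80996292e-04, -4.12260675e+01, -2.59748304e+01, -1.59319407e-04,
        4.12747133e-03, -2.44552018e-05]), 'eef_pos': array([212.3665831 , 479.80329066, 197.13162668]), 'ee_rot': array([-0.59246291,  0.59279866,  0.38530782, -0.38615454]), 'force': array([0.20203394, 0.49155004, 0.59437972]), 'wrist_torque': array([-0.01011122,  0.00343333, -0.02319252]), 'grip_width': 1.0013274191876615}
scene {'fovy': 56.0946, 'cx': 317.8721, 'cy': 239.2682, 'distortion': [0.0372, 0.0, 0.0, 0.0, 0.0], 'view': [[0.8771, 0.4803, 0.0059, -467.7892], [0.3193, -0.5737, -0.7542, -57.2893], [-0.3589, 0.6634, -0.6566, 1219.8404], [0.0, 0.0, 0.0, 1.0]]}
side {'fovy': 46.6076, 'cx': 317.9446, 'cy': 233.1612, 'distortion': [-0.0884, 0.0, 0.0, 0.0, 0.0], 'view': [[-0.9876, -0.1571, -0.0039, 534.8607], [-0.1011, 0.654, -0.7497, 153.406], [0.1203, -0.74, -0.6618, 1138.1511], [0.0, 0.0, 0.0, 1.0]]}
wrist {'fovy': 66.0078, 'cx': 320.6345, 'cy': 238.7428, 'distortion': [0.0024, 0.0, 0.0, 0.0, 0.0], 'tool_from_camera': [[1.0, 0.0006, 0.0013, -0.0914], [-0.001, -0.3005, 0.9538, -177.3629], [0.0009, -0.9538, -0.3005, 77.7842], [0.0, 0.0, 0.0, 1.0]]}
```

View pics/scene0.png

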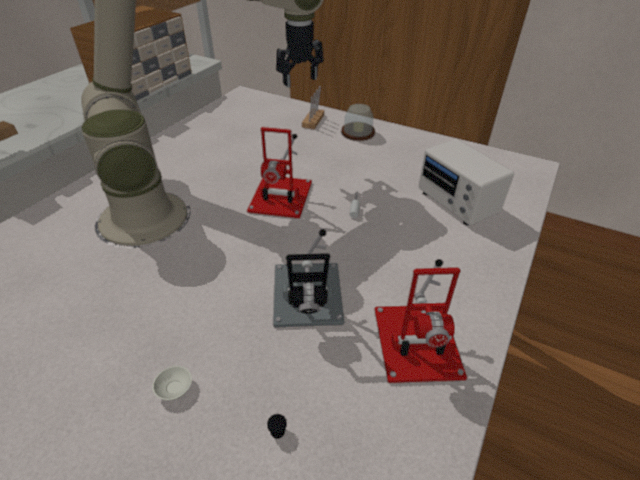

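View pics/side0.png

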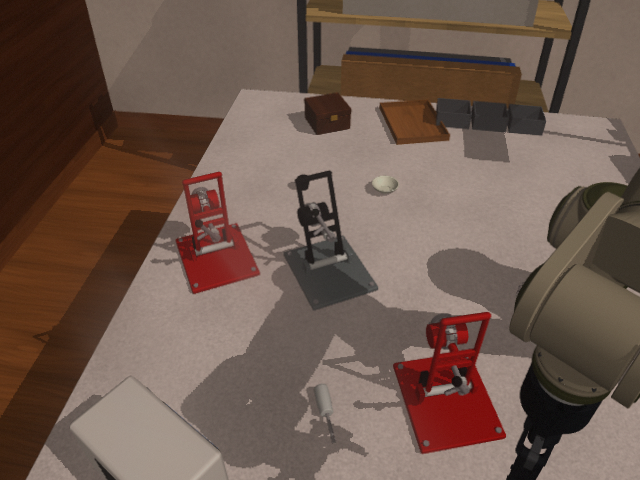

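View pics/wrist0.png

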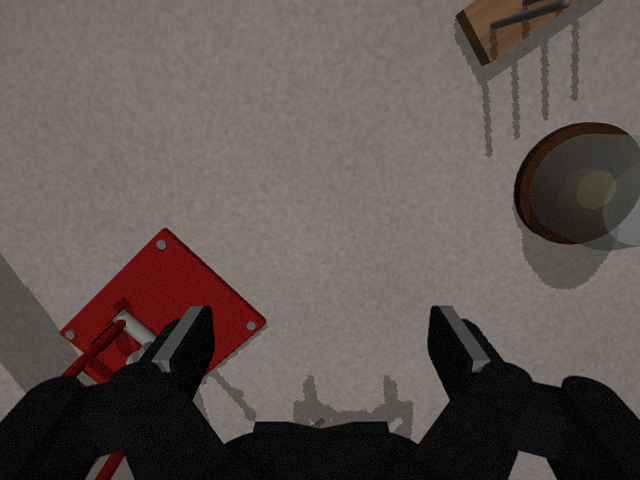

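Candidates shaped like the stand in the scene picture are a red one at (281,180), a grey/black one at (308,290) and a red one at (425,330). The grey base with the black frame at (308,290) fits the description. It shows at (325,240) in the side picture. I'll check it in a crop and with the networks.

```bash
cat > h.py <<'E'
from rig import ctrl
import cv2,numpy as np
from scipy.spatial.transform import Rotation as R
def K(c):
    f=240/np.tan(np.radians(c['fovy'])/2); return np.array([[f,0,c['cx']],[0,f,c['cy']],[0,0,1.]])
def w2c(n,s=None):
    c=ctrl.camera_params(n)
    if 'view' in c: return np.array(c['view'])
    s=s or ctrl.sense()
    T=np.eye(4);q=s['ee_rot'];T[:3,:3]=R.from_quat([q[1],q[2],q[3],q[0]]).as_matrix();T[:3,3]=s['eef_pos']
    return np.linalg.inv(T@np.array(c['tool_from_camera']))
def toworld(n,p,V=None):
    V=w2c(n) if V is None else V
    return (np.linalg.inv(V)@np.append(p,1))[:3]
def proj(n,P,V=None):
    c=ctrl.camera_params(n);V=w2c(n) if V is None else V
    r,_=cv2.Rodrigues(V[:3,:3].copy())
    return cv2.projectPoints(np.atleast_2d(P).astype(float),r,V[:3,3].copy(),K(c),np.array(c['distortion']))[0][:,0]
def cloud(n,d,mask,V=None):
    c=ctrl.camera_params(n);V=w2c(n) if V is None else V
    m=mask&(d>0);v,u=np.nonzero(m);uv=np.stack([u,v],1).astype(float)[:,None]
    xy=cv2.undistortPoints(uv,K(c),np.array(c['distortion']))[:,0]
    z=d[v,u];P=np.c_[xy*z[:,None],z,np.ones(len(z))]
    return (np.linalg.inv(V)@P.T).T[:,:3],u,v
E
python3 - <<'E'
from h import *
ps={}
for n in ["scene","side"]:
    p,d=ctrl.capture(n)
    ps[n]=p
    for q in ["stand","bar","foot","frame","watch","driver","dish","loupe"]:
        print(n,q,[(round(r['score'],2),toworld(n,r['centre']).round(0).tolist()) for r in ctrl.pinpoint(n,q)])
a=cv2.resize(ps['scene'][200:350,230:400],None,fx=3,fy=3,interpolation=cv2.INTER_CUBIC)
b=cv2.resize(ps['side'][150:320,250:400],None,fx=2.65,fy=2.65,interpolation=cv2.INTER_CUBIC)
h=min(a.shape[0],b.shape[0]);im=np.hstack([a[:h,:400],b[:h,:400]])
cv2.imwrite("pics/crop1.png",im[:,:,::-1])
E
```

```text
scene stand [(0.66, [275.0, 251.0, 3.0]), (0.64, [787.0, -41.0, 0.0]), (0.59, [527.0, -37.0, 2.0])]
scene bar [(0.71, [789.0, -42.0, 216.0]), (0.71, [273.0, 250.0, 218.0]), (0.68, [565.0, -102.0, 199.0])]
scene foot [(0.74, [776.0, 40.0, 164.0]), (0.7, [546.0, -10.0, 182.0]), (0.49, [281.0, 331.0, 166.0]), (0.16, [633.0, -328.0, 5.0])]
scene frame [(0.89, [789.0, -39.0, 25.0]), (0.77, [273.0, 252.0, 25.0]), (0.66, [527.0, -33.0, 23.0])]
scene watch [(0.91, [568.0, -101.0, 97.0]), (0.74, [290.0, 207.0, 125.0]), (0.68, [808.0, -79.0, 124.0])]
scene driver [(0.55, [476.0, 324.0, 1.0])]
scene dish [(0.76, [423.0, -351.0, -1.0]), (0.2, [477.0, 317.0, 3.0])]
scene loupe [(0.93, [634.0, -329.0, 5.0])]
side stand [(0.85, [269.0, 249.0, -6.0]), (0.72, [526.0, -35.0, -3.0]), (0.63, [785.0, -38.0, -6.0]), (0.59, [566.0, -101.0, 198.0])]
side bar [(0.85, [567.0, -98.0, 198.0]), (0.84, [782.0, -42.0, 213.0]), (0.72, [270.0, 251.0, 214.0])]
side foot [(0.78, [278.0, 327.0, 163.0]), (0.6, [776.0, 42.0, 163.0]), (0.57, [548.0, -6.0, 179.0])]
side frame [(0.92, [528.0, -36.0, 24.0]), (0.91, [782.0, -40.0, 24.0])]
side watch [(0.84, [290.0, 205.0, 119.0]), (0.65, [813.0, -84.0, 121.0]), (0.49, [572.0, -105.0, 95.0])]
side driver [(0.66, [473.0, 323.0, -7.0])]
side dish [(0.8, [421.0, -343.0, -3.0])]
side loupe [(0.65, [630.0, -320.0, -3.0])]
```

View pics/crop1.png

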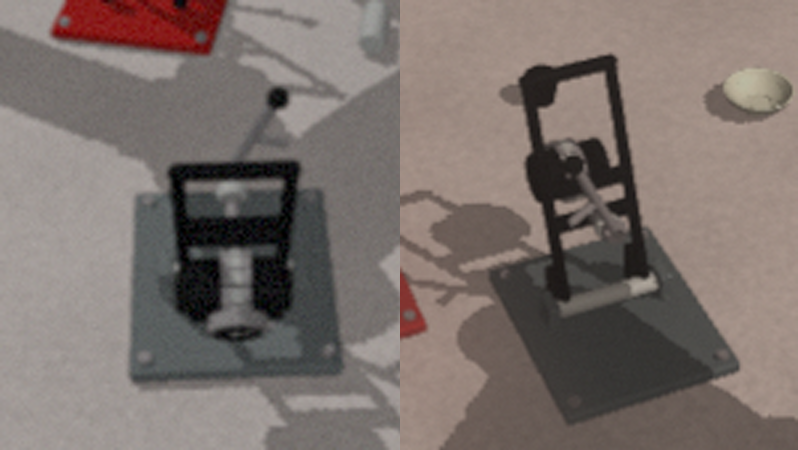

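```bash
cat >> h.py <<'E'
H=np.array([527,-36,0.]);YAW=0.54
def S(x,y,z): # stand->world
    c,s=np.cos(YAW),np.sin(YAW); return np.array([H[0]+c*x-s*y,H[1]+s*x+c*y,z])
def Rt(s=None):
    q=(s or ctrl.sense())['ee_rot'];return R.from_quat([q[1],q[2],q[3],q[0]]).as_matrix()
def go(target,yaw=True):
    s=ctrl.sense();M=Rt(s);d=target-s['eef_pos']
    ys=S(0,1,0)-S(0,0,0)
    # turn about tool y bringing tool x to +-ys
    best=None
    for sg in (1,-1):
        v=M.T@(sg*ys); a=np.degrees(np.arctan2(-v[2],v[0]))
        print('turn opt',sg,round(a,1))
    print('pos',s['eef_pos'].round(1),'d world',d.round(1),'d tool',(M.T@d).round(1),'t',s['time_s'],'F',s['force'].round(2),'j',s['joints'].round(2),'w',s['grip_width'])
E
python3 - <<'E'
from h import *
print(Rt().round(3)); go(S(80,10,320))
E
```

```text
[[ 0.405  0.    -0.914]
 [ 0.914  0.     0.405]
 [ 0.    -1.    -0.   ]]
turn opt 1 -54.8
turn opt -1 125.2
pos [212.5 480.1 197.7] d world [ 377.9 -466.4  122.3] d tool [-273.5 -122.3 -534.4] t 1.05 F [-0.7   0.5   0.18] j [ 0.93  0.31  1.5  -0.    1.33 -0.22] w 0.9985421198201817
```

drive_tool --gripper '[1,1,1,1,1,1,1,1,1,1,1,1,1,1,1,1,1,1,1,1]' --pt "0 -0.035 0" --pt "0 -0.035 0" --pt "0 -0.035 0" --pt "0 -0.035 0" --pt "-0.017 0 -0.0335" --pt "-0.017 0 -0.0335" --pt "-0.017 0 -0.0335" --pt "-0.017 0 -0.0335" --pt "-0.017 0 -0.0335" --pt "-0.017 0 -0.0335" --pt "-0.017 0 -0.0335" --pt "-0.017 0 -0.0335" --pt "-0.017 0 -0.0335" --pt "-0.017 0 -0.0335" --pt "-0.017 0 -0.0335" --pt "-0.017 0 -0.0335" --pt "-0.017 0 -0.0335" --pt "-0.017 0 -0.0335" --pt "-0.017 0 -0.0335" --pt "-0.017 0 -0.0335" --turn '[0,0,0,0,0,0,0,0,0,0,0,0,0,0,0,0,0,0,0,0]' --force 30

```text
time_s: 2.72
eef_pos: [593.4, 12.7, 337.7]
ee_rot: [-0.593, 0.593, 0.386, -0.386]
force: [0.0, 1.2, 1.0]
grip_width: -0.001
```

drive_tool --gripper '[1,1,1,1,1,1,1,1,1,1]' --pt "0 0 0" --pt "0 0 0" --pt "0 0 0" --pt "0 0 0" --pt "0 0 0" --pt "0 0 0" --pt "0 0 0" --pt "0 0 0" --pt "0 0 0" --pt "0 0 0" --turn '[-7,-7,-7,-7,-7,-7,-7,-5.8,0,0]'

```text
time_s: 3.55
eef_pos: [592.6, 14.4, 337.7]
ee_rot: [0.35, -0.35, -0.615, 0.615]
force: [-0.2, -0.4, 0.2]
grip_width: -0.001
```

```bash
python3 - <<'E'
from h import *
s=ctrl.sense();p,d=ctrl.capture("wrist");V=w2c("wrist",s)
for q in ["foot","bar","watch","stand","frame"]:
    print(q,[(round(r['score'],2),toworld("wrist",r['centre'],V).round(0).tolist()) for r in ctrl.pinpoint("wrist",q)])
go(S(60,9,172))
for nm,P in [('foot',S(31.7,10,181)),('bar',S(0,-77.5,198.5)),('o',S(0,0,25)),('tcp',S(60,9,172))]:
    uv=proj("wrist",P,V)[0];print(nm,P.round(0),uv.round(0));cv2.circle(p,tuple(int(v) for v in uv),4,(0,255,0),1)
cv2.imwrite("pics/w1.png",p[:,:,::-1])
E
```

```text
foot [(0.88, [771.0, 37.0, 164.0]), (0.86, [550.0, -11.0, 178.0]), (0.75, [526.0, -29.0, 26.0])]
bar [(0.77, [783.0, -38.0, 222.0]), (0.72, [571.0, -96.0, 196.0])]
watch [(0.86, [574.0, -105.0, 98.0]), (0.63, [811.0, -77.0, 124.0]), (0.48, [551.0, -12.0, 179.0])]
stand [(0.97, [528.0, -33.0, 4.0]), (0.76, [269.0, 248.0, 1.0]), (0.65, [786.0, -39.0, 2.0])]
frame [(0.81, [276.0, 248.0, 30.0]), (0.74, [526.0, -32.0, 23.0]), (0.73, [783.0, -41.0, 27.0])]
turn opt 1 -0.1
turn opt -1 179.9
pos [592.5  14.3 337.7] d world [ -18.7  -11.8 -165.7] d tool [ -0.5 165.7  22.1] t 3.85 F [-0.44  0.25 -1.03] j [-0.17  0.43  0.98  0.    1.73 -2.28] w 0.0028101187895331163
foot [549. -11. 181.] [320. 154.]
bar [ 567. -102.  198.] [212. 116.]
o [527. -36.  25.] [312. 118.]
tcp [574.   3. 172.] [319. 184.]
```

View pics/w1.png

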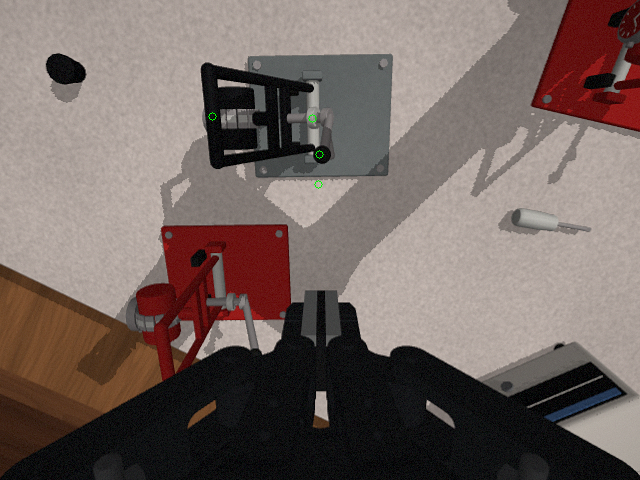

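The foot shows at (321,154) and the bar at (212,116), both on the projected points, and the grey plate is square with the picture. I'll descend on the foot's +x side and then push along tool +z.

drive_tool --gripper '[1,1,1,1,1,1,1,1]' --pt "0 0.03 0" --pt "0 0.03 0" --pt "0 0.03 0" --pt "0 0.03 0" --pt "0 0.025 0" --pt "0 0.02 0" --pt "0 0 0.01" --pt "0 0 0" --turn '[0,0,0,0,0,0,0,0]'

```text
time_s: 4.52
eef_pos: [582.8, 8.9, 171.6]
ee_rot: [0.35, -0.348, -0.615, 0.615]
force: [0.5, 0.1, 0.7]
grip_width: 0.001
```

drive_tool --gripper '[1,1,1,1,1,1,1,1,1,1,1,1]' --pt "0 0 0.006" --pt "0 0 0.006" --pt "0 0 0.006" --pt "0 0 0.006" --pt "0 0 0.006" --pt "0 0 0.006" --pt "0 0 0.006" --pt "0 0 0.006" --pt "0 0 0.006" --pt "0 0 0.006" --pt "0 0 0.006" --pt "0 0 0" --turn '[0,0,0,0,0,0,0,0,0,0,0,0]'

```text
time_s: 5.52
eef_pos: [526.6, -25.2, 172.8]
ee_rot: [0.349, -0.349, -0.615, 0.615]
force: [-0.5, -0.1, -0.4]
grip_width: 0.004
```

```bash
python3 - <<'E'
from h import *
go(S(0,9,172))
p,d=ctrl.capture("scene");a=cv2.resize(p[200:350,230:400],None,fx=3,fy=3)
p,d=ctrl.capture("side");b=cv2.resize(p[150:300,250:350],None,fx=3,fy=3)
cv2.imwrite("pics/c2.png",np.hstack([a[:450,:500],b[:450]])[:,:800,::-1])
print(ctrl.sense()['time_s'])
E
```

```text
turn opt 1 -0.1
turn opt -1 179.9
pos [526.6 -25.2 172.8] d world [-4.3 -3.1 -0.8] d tool [-0.5  0.8  5.2] t 5.5167 F [-0.5  -0.09 -0.45] j [-0.27  0.34  1.53 -0.    1.27 -2.38] w 0.004154569115766514
5.6167
```

View pics/c2.png

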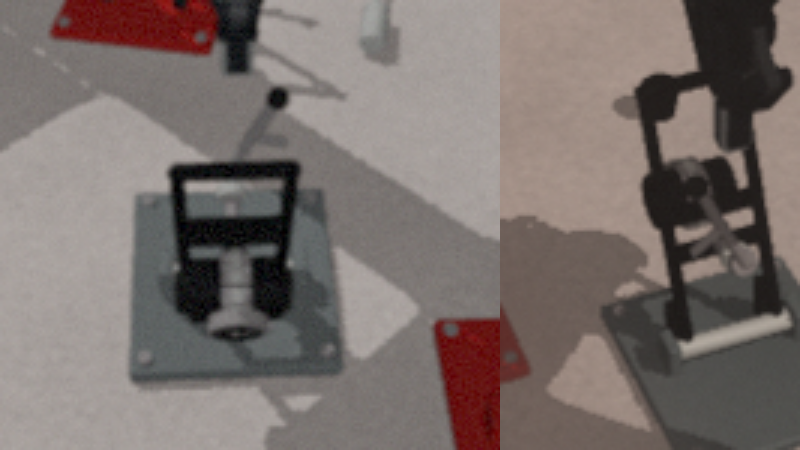

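```bash
python3 - <<'E'
from h import *
t=ctrl.sense()['eef_pos']
for n in ["scene","side","wrist"]:
    s=ctrl.sense();p,d=ctrl.capture(n);V=w2c(n,s)
    print(n,[(round(r['score'],2),toworld(n,r['centre'],V).round(0).tolist()) for r in ctrl.pinpoint(n,"foot")], proj(n,t,V).round(0),proj(n,S(31.7,10,181),V).round(0))
    if n=="wrist": cv2.imwrite("pics/w3.png",p[:,:,::-1])
E
```

```text
scene [(0.6, [774.0, 40.0, 163.0]), (0.53, [547.0, -9.0, 185.0])] [[310. 237.]] [[323. 233.]]
side [(0.8, [776.0, 41.0, 162.0]), (0.76, [280.0, 327.0, 163.0]), (0.72, [473.0, 323.0, -3.0]), (0.68, [550.0, -10.0, 180.0])] [[327. 210.]] [[315. 210.]]
wrist [] [[319. 278.]] [[320. 329.]]
```

View pics/w3.png

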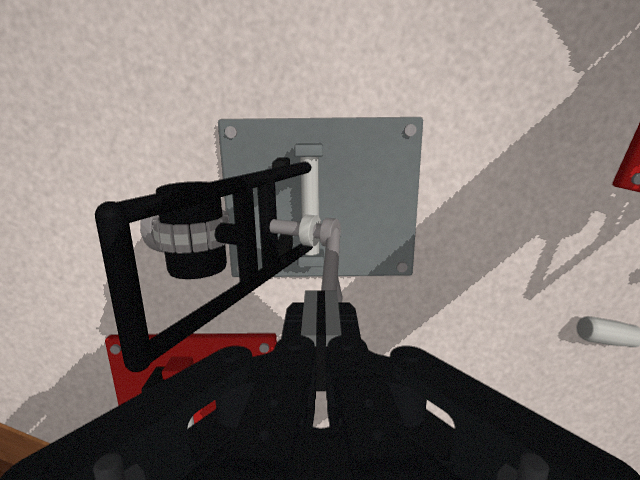

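```bash
python3 - <<'E'
from h import *
print(ctrl.grip_depth)
s=ctrl.sense();M=Rt(s);t=s['eef_pos']
for n in ["scene","side","wrist"]:
    s=ctrl.sense();p,d=ctrl.capture(n);V=w2c(n,s)
    P,u,v=cloud(n,d,np.ones(d.shape,bool),V)
    L=(P-t)@M   # tool coords
    m=(abs(L[:,0])<25)&(abs(L[:,2])<25)&(L[:,1]<60)&(L[:,1]>-80)
    l=L[m]; print(n,m.sum())
    for y in range(-80,60,8):
        k=(l[:,1]>=y)&(l[:,1]<y+8)
        if k.sum(): print(y,k.sum(),l[k].min(0).round(0),l[k].max(0).round(0))
E
```

```text
18.700000000000003
scene 290
-80 1 [ -9. -79.  15.] [ -9. -79.  15.]
-72 9 [-15. -69.  -4.] [-10. -64.   7.]
-64 42 [-16. -64.  -8.] [ -4. -56.  11.]
-56 36 [-14. -56.  -8.] [  1. -48.  13.]
-48 31 [-16. -48.  -8.] [ -4. -40.  11.]
-40 13 [ -8. -39.  -8.] [ -4. -34.  11.]
-24 4 [ -5. -18. -24.] [  1. -16. -20.]
-16 22 [ -8. -16. -24.] [  6.  -9. -16.]
-8 9 [ -6.  -8. -24.] [  5.  -0. -16.]
0 16 [ -2.   0. -22.] [  7.   8. -12.]
8 14 [ -1.   8. -18.] [ 6. 16. -8.]
16 12 [ -0.  16. -14.] [ 8. 22. -6.]
24 33 [ -1.  24. -23.] [11. 32. -0.]
32 21 [  2.  32. -25.] [ 8. 39.  2.]
40 15 [ 2. 40. -4.] [ 7. 48.  6.]
48 2 [ 4. 48.  4.] [ 8. 51.  8.]
56 10 [-14.  57.   2.] [-7. 60. 13.]
side 344
-80 31 [-24. -80. -14.] [ 16. -74.   7.]
-72 12 [-11. -71. -13.] [ 16. -64.   4.]
-64 42 [ -4. -64. -13.] [ 17. -56.  10.]
-56 40 [ -4. -56. -12.] [ 18. -48.  10.]
-48 42 [ -2. -48. -12.] [ 17. -40.  10.]
-40 26 [ -1. -40. -12.] [ 14. -32.  11.]
-32 3 [  6. -32.  -9.] [  8. -30.   2.]
-16 8 [  2. -13. -25.] [  9.  -9. -20.]
-8 9 [  5.  -8. -25.] [ 11.  -0. -20.]
0 9 [  7.   0. -24.] [ 10.   6. -19.]
8 19 [  4.   9. -24.] [ 12.  16. -13.]
16 14 [  5.  16. -19.] [ 13.  24. -10.]
24 17 [  8.  24. -18.] [14. 31. -7.]
32 37 [  6.  32. -25.] [15. 39. -3.]
40 14 [ 9. 41. -9.] [15. 48.  2.]
48 11 [10. 49. -5.] [14. 55.  4.]
56 10 [ 6. 56. -1.] [14. 59. 11.]
wrist 5653
-80 1367 [-25. -80. -10.] [ 24. -72.  15.]
-72 827 [-13. -72. -11.] [ 14. -64.  13.]
-64 842 [-13. -64.   7.] [ 14. -56.  13.]
-56 711 [-13. -56.   7.] [ 14. -48.  12.]
-48 529 [-13. -48.   7.] [ 14. -40.  12.]
-40 64 [ -6. -40.  11.] [  7. -37.  12.]
8 104 [  1.  10. -13.] [10. 16. -8.]
16 169 [  1.  16. -13.] [11. 24. -5.]
24 193 [  2.  24. -24.] [12. 32. -1.]
32 155 [  2.  32. -25.] [13. 40.  2.]
40 132 [ 4. 40. -2.] [12. 48.  6.]
48 264 [-0. 48.  0.] [13. 56. 14.]
56 296 [-14.  56.  -1.] [13. 60. 16.]
```

All three cameras put the shut fingertips 32–37 mm behind the reported TCP, so the push passed over the foot. The foot is untouched and still at (548,-10,181). I'll go back, descend about 38 mm lower and repeat.

drive_tool --gripper '[1,1,1,1,1,1,1,1]' --pt "0 0 -0.02" --pt "0 0 -0.025" --pt "0 0 -0.025" --pt "0 0 -0.007" --pt "0 0.02 0" --pt "0 0.018 0" --pt "0 0 0" --pt "0 0 0" --turn '[0,0,0,0,0,0,0,0]'

```text
time_s: 6.73
eef_pos: [592.9, 14.8, 134.5]
ee_rot: [0.349, -0.348, -0.615, 0.615]
force: [-0.5, -0.0, 0.6]
grip_width: -0.003
```

```bash
python3 - <<'E'
from h import *
go(S(50,9,135))
s=ctrl.sense();p,d=ctrl.capture("wrist");V=w2c("wrist",s);cv2.imwrite("pics/w4.png",p[:,:,::-1])
p,d=ctrl.capture("side");b=cv2.resize(p[150:300,250:380],None,fx=4,fy=4)
cv2.imwrite("pics/c4.png",b[:,:,::-1])
E
```

```text
turn opt 1 -0.0
turn opt -1 180.0
pos [592.9  14.8 134.5] d world [-27.7 -17.3   0.5] d tool [-0.7 -0.5 32.7] t 6.7333 F [-0.49 -0.04  0.6 ] j [-0.17  0.51  1.37 -0.    1.26 -2.28] w -0.002755129457865805
```

View pics/w4.png

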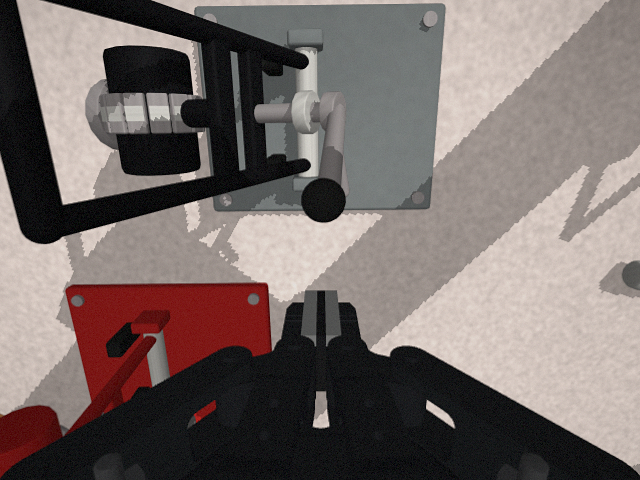

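View pics/c4.png

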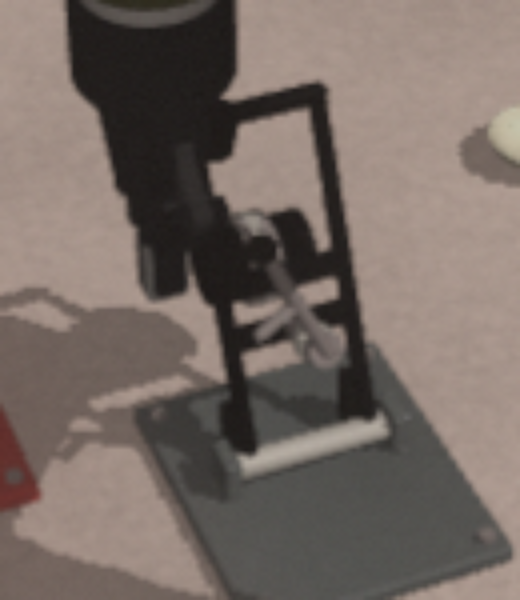

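The foot (323,200) is straight ahead of the tips (322,300), and the side picture shows the tips lower than the ball. Pushing.

drive_tool --gripper '[1,1,1,1,1,1,1,1,1,1,1]' --pt "0 0 0.01" --pt "0 0 0.008" --pt "0 0 0.006" --pt "0 0 0.006" --pt "0 0 0.006" --pt "0 0 0.006" --pt "0 0 0.006" --pt "0 0 0.006" --pt "0 0 0.006" --pt "0 0 0.006" --pt "0 0 0.006" --turn '[0,0,0,0,0,0,0,0,0,0,0]'

```text
time_s: 7.75
eef_pos: [531.1, -22.4, 134.7]
ee_rot: [0.349, -0.349, -0.615, 0.615]
force: [-0.2, -0.3, -0.8]
grip_width: -0.006
```

```bash
python3 - <<'E'
from h import *
go(S(0,9,135))
p,d=ctrl.capture("wrist");cv2.imwrite("pics/w5.png",p[:,:,::-1])
E
```

```text
turn opt 1 -0.0
turn opt -1 180.0
pos [531.1 -22.4 134.7] d world [-8.7 -5.8  0.3] d tool [-0.5 -0.3 10.5] t 7.75 F [-0.22 -0.3  -0.82] j [-0.26  0.38  1.57 -0.    1.19 -2.37] w -0.005675872024394208
```

View pics/w5.png

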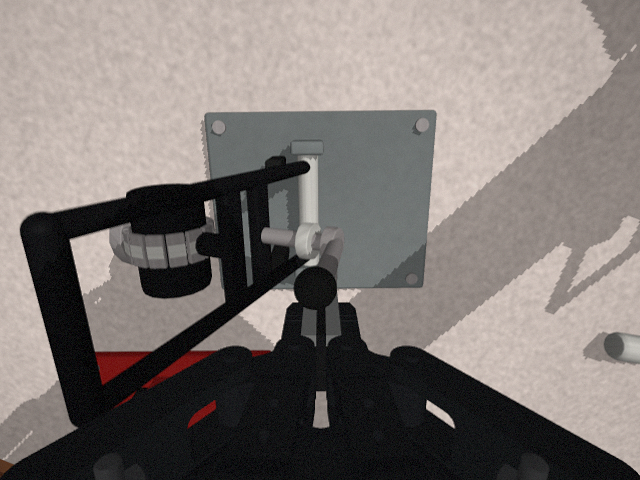

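The ball (317,288) is now on the fingers and near top centre, so I'll push on another 18 mm.

drive_tool --gripper '[1,1,1,1]' --pt "0 0 0.006" --pt "0 0 0.006" --pt "0 0 0.006" --pt "0 0 0" --turn '[0,0,0,0]'

```text
time_s: 8.13
eef_pos: [515.4, -31.8, 134.7]
ee_rot: [0.349, -0.349, -0.615, 0.615]
force: [-0.5, 0.5, -0.5]
grip_width: 0.002
```

```bash
python3 - <<'E'
from h import *
go(S(0,9,135))
p,d=ctrl.capture("wrist");cv2.imwrite("pics/w6.png",p[:,:,::-1])
E
```

```text
turn opt 1 -0.0
turn opt -1 180.0
pos [515.4 -31.8 134.7] d world [7.  3.6 0.3] d tool [-0.5 -0.3 -7.8] t 8.1333 F [-0.47  0.48 -0.5 ] j [-0.29  0.35  1.61 -0.    1.17 -2.4 ] w 0.0023493777260517445
```

View pics/w6.png

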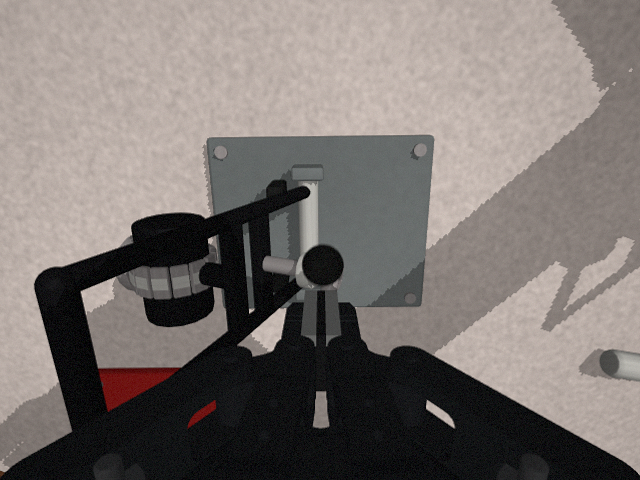

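The ball (322,265) has left the fingers and is past centre. I'll wait for it to fall and then rise.

drive_tool --gripper '[1,1,1,1,1,1,1,1,1,1,1,1]' --pt "0 0 0" --pt "0 0 0" --pt "0 0 0" --pt "0 0 0" --pt "0 0 0" --pt "0 0 0" --pt "0 0 0" --pt "0 0 0" --pt "0 0 0" --pt "0 0 0" --pt "0 0 0" --pt "0 0 0" --turn '[0,0,0,0,0,0,0,0,0,0,0,0]'

```text
time_s: 9.18
eef_pos: [516.2, -31.4, 134.7]
ee_rot: [-0.349, 0.349, 0.615, -0.615]
force: [-0.2, -0.4, 0.3]
grip_width: 0.002
```

drive_tool --gripper '[0,0,0,0,0,0,0,0,0,0,0,0]' --pt "0 -0.03 0" --pt "0 -0.035 0" --pt "0 -0.035 0" --pt "0 -0.035 0" --pt "0 0 0" --pt "0 0 0" --pt "0 0 0" --pt "0 0 0" --pt "0 0 0" --pt "0 0 0" --pt "0 0 0" --pt "0 0 0" --turn '[0,0,0,0,0,0,0,0,0,0,0,0]'

```text
time_s: 10.18
eef_pos: [516.1, -31.4, 269.4]
ee_rot: [0.349, -0.348, -0.615, 0.615]
force: [-0.4, 0.8, -0.6]
grip_width: 0.999
```

```bash
python3 - <<'E'
from h import *
s=ctrl.sense();p,d=ctrl.capture("wrist");V=w2c("wrist",s);cv2.imwrite("pics/w7.png",p[:,:,::-1])
for q in ["bar","foot"]: print(q,[(round(r['score'],2),toworld("wrist",r['centre'],V).round(0).tolist()) for r in ctrl.pinpoint("wrist",q)])
P,u,v=cloud("wrist",d,np.ones(d.shape,bool),V)
L=(P-s['eef_pos'])@Rt(s)
for y in range(-140,0,6):
    k=(L[:,1]>=y)&(L[:,1]<y+6)&(abs(L[:,0])<62)&(abs(L[:,2])<45)
    if k.sum(): print(y,k.sum(),L[k].min(0).round(0),L[k].max(0).round(0), np.abs(L[k][:,0]).min().round(0))
p,d=ctrl.capture("side");b=cv2.resize(p[150:320,250:400],None,fx=3.5,fy=3.5)
cv2.imwrite("pics/c7.png",b[:,:,::-1])
for q in ["bar","foot"]: print(q,[(round(r['score'],2),toworld("side",r['centre']).round(0).tolist()) for r in ctrl.pinpoint("side",q)])
go(S(0,-77.5,250))
E
```

```text
bar [(0.78, [566.0, -99.0, 197.0])]
foot [(0.95, [496.0, 26.0, 49.0])]
-134 1013 [ -28. -131.   18.] [  29. -128.   22.] 10.0
-128 5531 [ -62. -128.   10.] [  62. -122.   21.] 0.0
-122 10015 [ -62. -122.    3.] [  62. -116.   19.] 0.0
-116 8055 [ -62. -116.   -3.] [  62. -110.   19.] 0.0
-110 3233 [ -62. -110.  -11.] [  62. -104.   19.] 0.0
-104 7815 [ -62. -104.  -13.] [ 62. -98.  17.] 32.0
-98 2633 [-62. -98. -12.] [ 62. -92.  15.] 38.0
-92 842 [-62. -92.   1.] [ 62. -86.  15.] 42.0
-86 1613 [-55. -86.  -3.] [ 57. -80.  13.] 41.0
-80 1588 [-56. -80. -11.] [ 58. -74.  12.] 41.0
-74 1453 [-56. -74. -11.] [ 57. -68.  12.] 41.0
-68 1236 [-56. -68. -11.] [ 57. -62.  13.] 41.0
-62 1081 [-56. -62. -11.] [ 57. -56.  12.] 41.0
-56 773 [-54. -56. -11.] [ 56. -50.  12.] 41.0
-50 142 [-42. -50. -10.] [ 44. -47.  11.] 42.0
bar [(0.95, [272.0, 251.0, 208.0]), (0.78, [781.0, -41.0, 214.0]), (0.74, [568.0, -102.0, 196.0]), (0.7, [423.0, -345.0, -5.0])]
foot [(0.75, [281.0, 329.0, 160.0]), (0.59, [776.0, 41.0, 162.0]), (0.57, [494.0, 27.0, 49.0]), (0.42, [527.0, -32.0, 2.0])]
turn opt 1 -0.0
turn opt -1 180.0
pos [516.2 -31.4 269.7] d world [ 50.6 -71.1 -19.7] d tool [-87.   19.7  -6.9] t 10.4833 F [ 0.1  -0.27 -0.96] j [-0.29  0.25  1.39 -0.    1.5  -2.4 ] w 0.9955979566273718
```

View pics/w7.png

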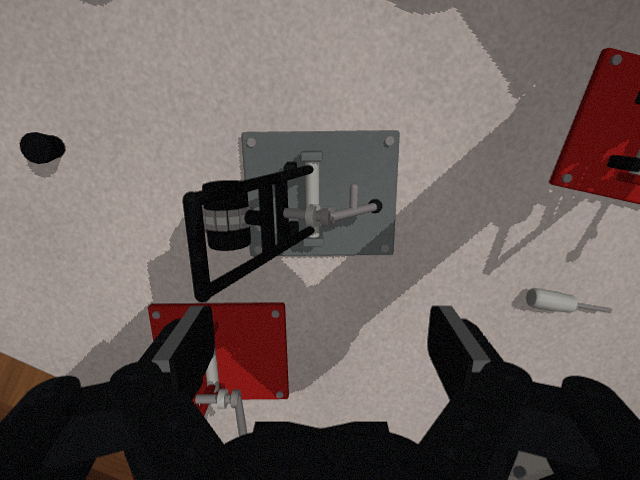

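View pics/c7.png

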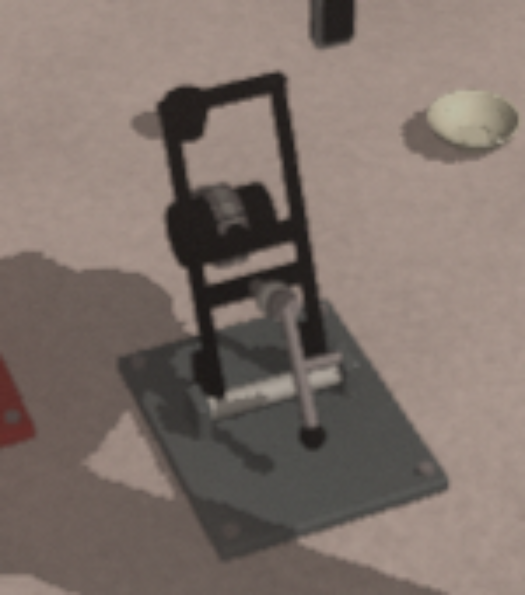

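The leg is down: the foot shows at (312,435) in the crop and measures (495,26,49), against a predicted (497,26,50). Open, the tips sit 49 mm behind the TCP, so for the grasp I'll put the TCP 58 mm below the bar.

drive_tool --gripper '[0,0,0,0,0,0,0,0,0]' --pt "-0.03 0 -0.002" --pt "-0.03 0 -0.002" --pt "-0.027 0 -0.002" --pt "0 0.025 0" --pt "0 0.025 0" --pt "0 0.02 0" --pt "0 0 0" --pt "0 0 0" --pt "0 0 0" --turn '[0,0,0,0,0,0,0,0,0]'

```text
time_s: 11.23
eef_pos: [566.6, -103.1, 201.3]
ee_rot: [-0.348, 0.349, 0.615, -0.615]
force: [-0.3, -0.6, 0.1]
grip_width: 1.001
```

```bash
python3 - <<'E'
from h import *
s=ctrl.sense();p,d=ctrl.capture("wrist");V=w2c("wrist",s);cv2.imwrite("pics/w8.png",p[:,:,::-1])
for q in ["bar"]: print(q,[(round(r['score'],2),toworld("wrist",r['centre'],V).round(0).tolist()) for r in ctrl.pinpoint("wrist",q)])
go(S(0,-77.5,140))
E
```

```text
bar [(0.72, [566.0, -98.0, 198.0])]
turn opt 1 -0.0
turn opt -1 180.0
pos [ 566.7 -103.1  201.4] d world [  0.2   0.6 -61.4] d tool [ 0.6 61.4 -0.4] t 11.3333 F [-0.39  0.03 -0.32] j [-0.38  0.42  1.33 -0.    1.38 -2.49] w 0.9981721108349942
```

View pics/w8.png

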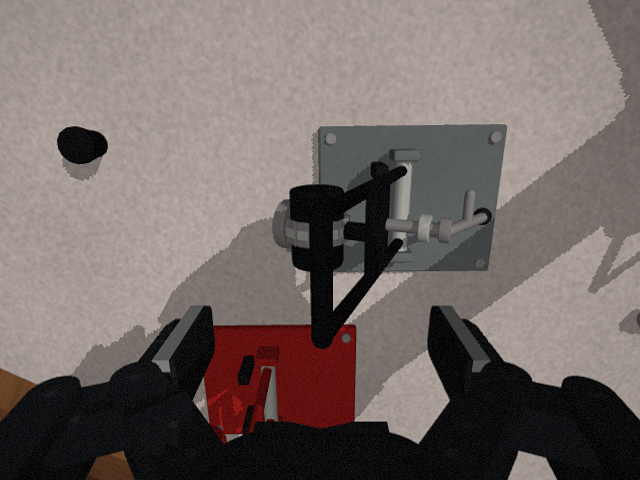

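The bar at (322,190–345) is centred between the fingers, clear of the uprights. I'll descend and close gently.

drive_tool --gripper '[0,0,0,0,0]' --pt "0 0.02 0" --pt "0 0.02 0" --pt "0 0.015 0" --pt "0 0.007 0" --pt "0 0 0" --turn '[0,0,0,0,0]' --force 20

```text
time_s: 11.75
eef_pos: [565.8, -102.8, 137.2]
ee_rot: [0.349, -0.348, -0.615, 0.615]
force: [-0.2, 0.4, -0.6]
grip_width: 1.001
```

```bash
python3 - <<'E'
from h import *
go(S(0,-77.5,140))
p,d=ctrl.capture("wrist");cv2.imwrite("pics/w9.png",p[:,:,::-1])
E
```

```text
turn opt 1 -0.0
turn opt -1 180.0
pos [ 565.8 -102.8  137.2] d world [1.1 0.3 2.8] d tool [-0.3 -2.8 -1.1] t 11.75 F [-0.21  0.39 -0.62] j [-0.38  0.47  1.43 -0.    1.24 -2.49] w 1.0005300276575464
```

View pics/w9.png

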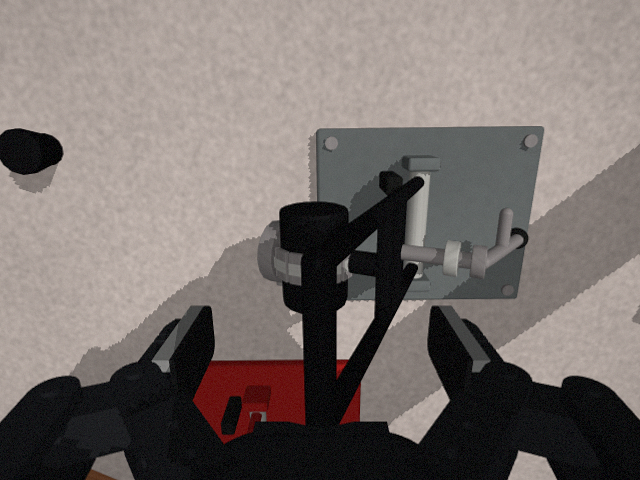

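drive_tool --gripper '[0.5,0.7,1,1,1,1,1,1,1,1,1,1]' --pt "0 0 0" --pt "0 0 0" --pt "0 0 0" --pt "0 0 0" --pt "0 0 0" --pt "0 0 0" --pt "0 0 0" --pt "0 0 0" --pt "0 0 0" --pt "0 0 0" --pt "0 0 0" --pt "0 0 0" --turn '[0,0,0,0,0,0,0,0,0,0,0,0]' --force 20

```text
time_s: 12.8
eef_pos: [566.2, -103.1, 137.9]
ee_rot: [0.348, -0.349, -0.615, 0.615]
force: [1.1, -2.4, 2.0]
grip_width: 0.13
```

```bash
python3 - <<'E'
from h import *
go(S(0,0,157))
p,d=ctrl.capture("wrist");cv2.imwrite("pics/w10.png",p[:,:,::-1])
for a in np.arange(.42,-.001,-.06): print(round(a,2),(-190*np.sin(a)).round(1),(190*np.cos(a)).round(1))
E
```

```text
turn opt 1 -0.0
turn opt -1 180.0
pos [ 566.2 -103.1  137.9] d world [-39.2  67.1  19.1] d tool [ 77.7 -19.2  -0.8] t 12.8 F [ 1.09 -2.38  2.02] j [-0.38  0.47  1.43 -0.    1.24 -2.49] w 0.13006114366815263
0.42 -77.5 173.5
0.36 -66.9 177.8
0.3 -56.1 181.5
0.24 -45.2 184.6
0.18 -34.0 186.9
0.12 -22.7 188.6
0.06 -11.4 189.7
0.0 -0.0 190.0
```

View pics/w10.png

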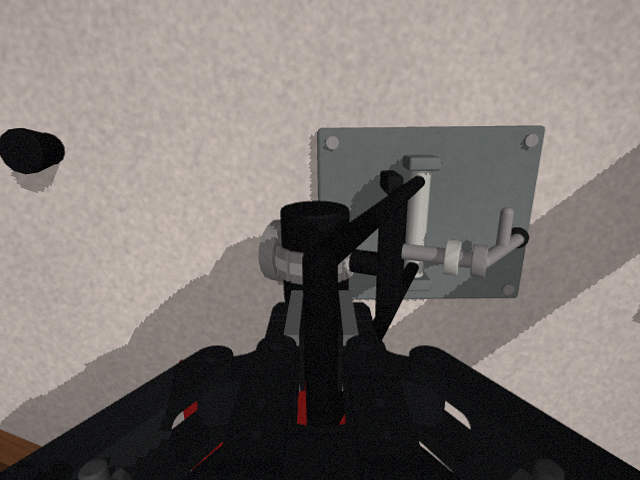

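The bar is held: the opening of 0.13 is about 11 mm for a 12 mm bar. I'll swing it up along the arc to about 0.06 rad and then check.

drive_tool --gripper '[1,1,1,1,1,1,1,1,1,1,1,1,1]' --pt "0.0053 -0.0022 0" --pt "0.0053 -0.0021 0" --pt "0.0054 -0.0019 0" --pt "0.0054 -0.0018 0" --pt "0.0055 -0.0016 0" --pt "0.0054 -0.0015 0" --pt "0.0056 -0.0012 0" --pt "0.0056 -0.0011 0" --pt "0.0056 -0.0009 0" --pt "0.0057 -0.0008 0" --pt "0.0056 -0.0006 0" --pt "0.0057 -0.0005 0" --pt "0 0 0" --turn '[0,0,0,0,0,0,0,0,0,0,0,0,0]'

```text
time_s: 13.93
eef_pos: [530.9, -45.1, 153.7]
ee_rot: [0.349, -0.348, -0.615, 0.616]
force: [-4.2, -3.9, 2.7]
grip_width: 0.133
```

```bash
cat > chk.py <<'E'
from h import *
import sys
go(S(0,0,156))
for n in ["scene","side"]:
    p,d=ctrl.capture(n)
    for q in ["foot","frame","bar","watch"]:
        print(n,q,[(round(r['score'],2),toworld(n,r['centre']).round(0).tolist()) for r in ctrl.pinpoint(n,q) if abs(toworld(n,r['centre'])[0]-527)<90 and abs(toworld(n,r['centre'])[1]+36)<120])
    a=p[200:350,230:400] if n=="scene" else p[150:300,250:390]
    cv2.imwrite(f"pics/{sys.argv[1]}{n}.png",cv2.resize(a,None,fx=4,fy=4)[:,:,::-1])
E
python3 chk.py A
```

```text
turn opt 1 0.0
turn opt -1 -180.0
pos [530.9 -45.1 153.7] d world [-3.9  9.1  2.3] d tool [ 9.8 -2.3 -1.3] t 13.9333 F [-4.23 -3.93  2.74] j [-0.3   0.37  1.54 -0.    1.24 -2.42] w 0.13345359178298155
scene foot [(0.4, [530.0, -45.0, 217.0])]
scene frame [(0.85, [524.0, -36.0, 25.0])]
scene bar [(0.88, [527.0, -42.0, 218.0])]
scene watch [(0.67, [553.0, -75.0, 121.0])]
side foot [(0.66, [492.0, 29.0, 26.0])]
side frame [(0.89, [528.0, -34.0, 25.0])]
side bar [(0.79, [532.0, -43.0, 212.0])]
side watch [(0.76, [555.0, -79.0, 119.0])]
```

View pics/Aside.png

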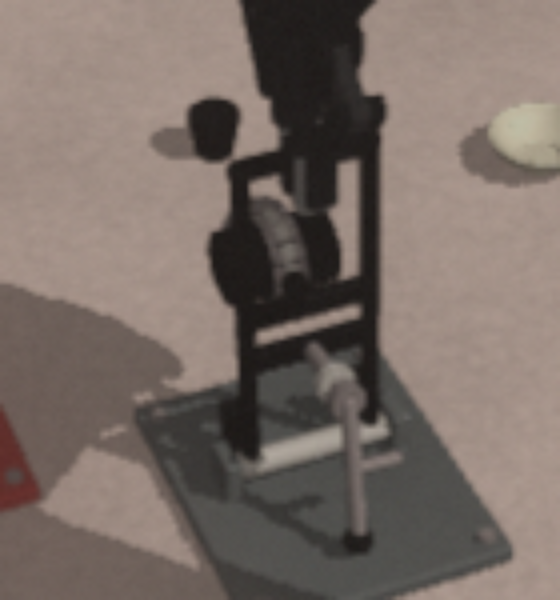

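The foot is at (357,540), a few mm above the plate, at about 0.06 rad lean. I'll go on in small steps and watch the force along tool x.

drive_tool --gripper '[1,1,1,1,1,1]' --pt "0.002 -0.0001 0" --pt "0.002 0 0" --pt "0.002 0 0" --pt "0.002 0 0" --pt "0 0 0" --pt "0 0 0" --turn '[0,0,0,0,0,0]'

```text
time_s: 14.93
eef_pos: [527.1, -38.9, 153.7]
ee_rot: [0.349, -0.348, -0.615, 0.615]
force: [-4.4, -4.3, 2.8]
grip_width: 0.133
```

```bash
python3 chk.py B; python3 -c "
from h import *
for i in range(3):
    s=ctrl.sense(); print((Rt(s).T@s['force']).round(2))"
```

```text
turn opt 1 -0.0
turn opt -1 180.0
pos [527.1 -38.9 153.7] d world [-0.1  2.9  2.3] d tool [ 2.5 -2.3 -1.4] t 14.9333 F [-4.37 -4.31  2.79] j [-0.3   0.36  1.55 -0.    1.23 -2.41] w 0.133050547354555
scene foot []
scene frame [(0.63, [527.0, -35.0, 26.0])]
scene bar [(0.56, [528.0, -36.0, 223.0])]
scene watch [(0.85, [550.0, -72.0, 124.0])]
side foot [(0.63, [493.0, 33.0, 21.0])]
side frame [(0.85, [528.0, -34.0, 26.0])]
side bar []
side watch [(0.51, [551.0, -79.0, 121.0])]
[-2.05 -3.31  5.9 ]
[-2.05 -3.31  5.9 ]
[-2.05 -3.31  5.9 ]
```

View pics/Bside.png

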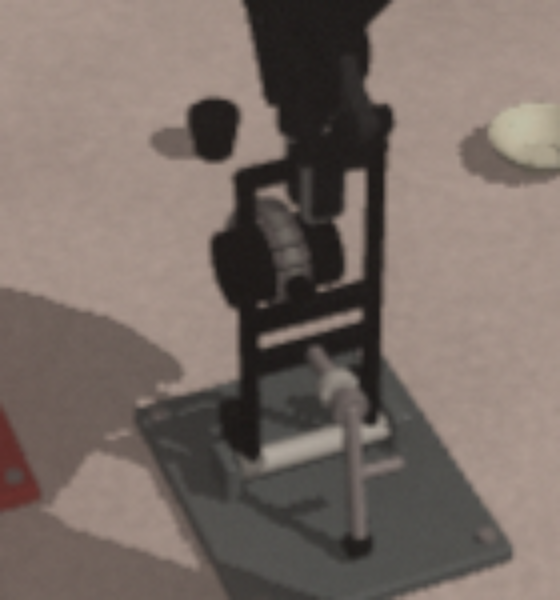

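drive_tool --gripper '[1,1,1,1]' --pt "0.001 0 0" --pt "0.0005 0 0" --pt "0 0 0" --pt "0 0 0" --turn '[0,0,0,0]'

```text
time_s: 15.77
eef_pos: [526.4, -37.6, 153.8]
ee_rot: [0.349, -0.348, -0.615, 0.615]
force: [-2.7, -4.0, 3.4]
grip_width: 0.131
```

```bash
python3 -c "
from h import *
s=ctrl.sense(); print((Rt(s).T@s['force']).round(2));go(S(0,0,156))"
```

```text
[-2.01 -3.4   4.41]
turn opt 1 -0.0
turn opt -1 180.0
pos [526.4 -37.6 153.8] d world [0.6 1.6 2.2] d tool [ 1.1 -2.2 -1.3] t 15.7667 F [-2.75 -3.99  3.4 ] j [-0.29  0.36  1.55 -0.    1.23 -2.4 ] w 0.13102398707422372
```

drive_tool --gripper '[1,1,1,1]' --pt "0.001 0 0" --pt "0.0005 0 0" --pt "0 0 0" --pt "0 0 0" --turn '[0,0,0,0]'

```text
time_s: 16.1
eef_pos: [525.7, -36.4, 153.8]
ee_rot: [0.349, -0.348, -0.615, 0.615]
force: [-4.6, -4.4, 3.5]
grip_width: 0.13
```

```bash
python3 -c "
from h import *
s=ctrl.sense(); print((Rt(s).T@s['force']).round(2));go(S(0,0,156))"
```

```text
[-1.42 -3.47  6.22]
turn opt 1 -0.0
turn opt -1 180.0
pos [525.7 -36.4 153.8] d world [1.3 0.4 2.2] d tool [-0.3 -2.2 -1.3] t 16.1 F [-4.6  -4.42  3.48] j [-0.29  0.36  1.56 -0.    1.23 -2.4 ] w 0.13047886696458405
```

drive_tool --gripper '[1,1,1,1]' --pt "0.001 0 0" --pt "0.0005 0 0" --pt "0 0 0" --pt "0 0 0" --turn '[0,0,0,0]'

```text
time_s: 16.43
eef_pos: [525.1, -35.5, 153.8]
ee_rot: [0.349, -0.348, -0.615, 0.616]
force: [-1.9, -6.6, 2.1]
grip_width: 0.133
```

```bash
python3 -c "
from h import *
s=ctrl.sense(); print((Rt(s).T@s['force']).round(2));go(S(0,0,156))"
```

```text
[-4.67 -2.06  5.05]
turn opt 1 -0.0
turn opt -1 180.0
pos [525.1 -35.5 153.8] d world [ 1.9 -0.5  2.2] d tool [-1.4 -2.2 -1.3] t 16.4333 F [-1.94 -6.6   2.06] j [-0.29  0.35  1.56 -0.    1.23 -2.4 ] w 0.13309136589080658
```

drive_tool --gripper '[1,1,1,1]' --pt "0.001 0 0" --pt "0.0005 0 0" --pt "0 0 0" --pt "0 0 0" --turn '[0,0,0,0]'

```text
time_s: 16.77
eef_pos: [524.8, -34.8, 153.9]
ee_rot: [0.348, -0.349, -0.615, 0.616]
force: [-0.5, -9.9, 1.7]
grip_width: 0.131
```

```bash
python3 chk.py C;python3 -c "
from h import *
s=ctrl.sense(); print((Rt(s).T@s['force']).round(2))"
```

```text
turn opt 1 -0.0
turn opt -1 180.0
pos [524.8 -34.8 153.9] d world [ 2.2 -1.2  2.1] d tool [-2.2 -2.1 -1.3] t 16.7667 F [-0.47 -9.88  1.7 ] j [-0.29  0.35  1.56 -0.    1.23 -2.4 ] w 0.13122199067895202
scene foot []
scene frame [(0.88, [527.0, -34.0, 27.0])]
scene bar [(0.86, [524.0, -32.0, 218.0])]
scene watch [(0.7, [549.0, -70.0, 125.0])]
side foot [(0.78, [494.0, 28.0, 20.0])]
side frame [(0.71, [529.0, -36.0, 25.0]), (0.5, [527.0, -36.0, -3.0])]
side bar [(0.95, [526.0, -30.0, 213.0])]
side watch [(0.54, [552.0, -73.0, 125.0])]
[-7.59 -1.2   4.68]
```

View pics/Cside.png

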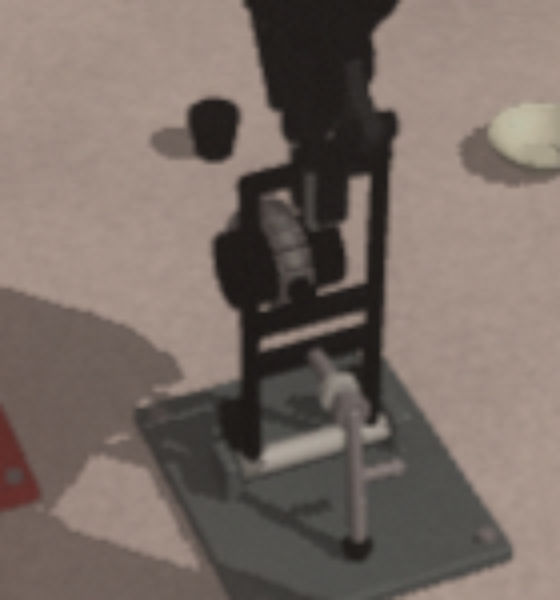

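The force along tool x went from -1.4 to -4.7 to -7.6 N over the last steps, and the foot centre is at z=20, so the foot is on the base. I'll hold briefly and hand in.

drive_tool --gripper '[1,1,1,1,1,1,1,1]' --pt "0 0 0" --pt "0 0 0" --pt "0 0 0" --pt "0 0 0" --pt "0 0 0" --pt "0 0 0" --pt "0 0 0" --pt "0 0 0" --turn '[0,0,0,0,0,0,0,0]'

```text
time_s: 17.93
eef_pos: [524.8, -34.8, 153.9]
ee_rot: [0.348, -0.349, -0.615, 0.616]
force: [-1.2, -9.9, 0.8]
grip_width: 0.13
```

```bash
python3 -c "
from h import *
s=ctrl.sense(); print((Rt(s).T@s['force']).round(2),s['time_s'])
ctrl.finish_job()"
```

```text
[-7.86 -0.77  6.15] 17.9333
the job is handed in; nothing more can be done
```

I flipped the prop leg of the grey stand over top centre and it fell all the way down. I then gripped the top bar, swung the frame upright until the foot met the base, and handed the job in at 17.9 s still holding it. No verdict was reported.

**Leg down:** before lifting, the foot measured (495, 26, 49) mm against a predicted (497, 26, 50). The side picture still showed it down at the end.

**Frame upright:** the foot's centre ended at z = 20 mm, which is ball on plate. The push along the lean direction rose from 1.4 to 7.9 N over the last 3 mm. The opening of 0.13 matches the 12 mm bar.

**Upright check that differed:** the last commanded pose was about 2 mm (0.01 rad) past my estimate of vertical. One camera put the bar about 6 mm past the hinge line and the other about 4 mm, with a tolerance of 9.5 mm. I took the foot contact as the deciding check.

**Side load:** about 6 N remains along the hinge direction from a small grip offset. I left it.

**What went wrong:** my first push at the foot passed over it without touching anything. All three cameras showed the shut fingertips about 35 mm behind the reported TCP, so I corrected for that in every later move.

**Bystanders and watch:** I planned clearance from the watch, screwdriver, dish and loupe and saw no sign of contact. I did not measure the bystanders' positions again at the end.

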